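Slide a standing carton to the green bay and tip it flat

ROBOT

A 7-joint arm with a two-finger parallel gripper is mounted at the origin on the work surface. World frame = base frame: x ahead of the robot, y to its left, z up, the work surface at z = 0. Lengths are in m, angles in rad, forces in N, time in s.
With the tool pointing down it reaches from about 0.425 to 0.925 m from the base axis. Payload 6.8 kg.
Tool frame: the origin (TCP) lies midway between the tips of the shut fingers; the grasp point (between the pads) lies 19 mm behind it; z points along the fingers, y is the line along which they close (so a half turn about z gives the same grasp; the last joint's range is limited). The gripper opens to 85 mm and grips with 20 to 120 N. Pads are 22 mm wide; open, the fingers measure 114 mm over their backs; the gripper's body (76 mm by 85 mm) begins 54 mm behind the grasp point. The pads swing forward as they close: fully open they stand 13 mm farther back than shut.
Start: joints at [1.046, 0.477, 0.022, 1.555, -0.011, 1.109, -0.083], TCP at [0.273, -0.617, 0.231] pointing down, gripper open.
Joint ranges: [-2.96, 2.96], [-0.34, 2.1], [-1.41, 1.46], [0.24, 2.44], [-1.37, 4.51], [0.17, 1.92], [-2.96, 2.96]. Speed limits (rad/s): [2.39, 2.39, 3.14, 3.14, 3.14, 3.14, 3.14].

INTERFACE

Orientations are given as a rotation vector (axis times angle).
In Python, from bench import get_obs, grab_frame, camera_params, r gives the robot as it stands.
- The arm moves only by the shell command python3 -m jog 'ROWS' [FORCE]. ROWS is JSON, a list of rows, each an object of numbers: "rx", "ry", "rz": the turn, a rotation vector about the world's x, y, z scaled (see below); "x", "y", "z": the shift along the world's x, y, z scaled (see below); "jaw": the opening, from -1 (shut) to 1 (fully open). In form: [{"rx": .., "ry": .., "rz": .., "x": .., "y": .., "z": .., "jaw": ..}, ...]. A call has 1 to 8 rows; each row shifts and turns the commanded pose from where the row before left it; what a row does not reach is not made up. The controller multiplies each number of a shift by 60 mm and each number of a turn by 10 degrees. A row lasts 1/8 s, in which the tool goes at most 62.5 mm and 10.7 degrees, less where a joint would pass 70% of its speed; a pose out of reach is approached as far as the arm can. A call with a number of a shift or a turn outside -1 to 1 is refused whole. A call with a gripper value outside its range is refused whole. The fingers move at their own pace and stop on an object; FORCE is the grip in N (left out, the last holds). Time passes only in rows, so rows that do not move let the fingers close. It gives the time, the measured TCP pose, the force, the opening and the grip force at its end, in the units of the state.
- get_obs(): the state, without advancing time (a new reading comes with each control period).
- grab_frame(name): name is "scene" or "top" or "wrist"; returns the picture (400x640x3 uint8, red, green, blue); there is no depth.
- camera_params(name): a dict with "fx", "fy", "cx", "cy" (pixels), "k1" (the pictures are not rectified: a ray, as slopes to the right and down, at radius r is drawn at 1 + k1 r^2 times it, then the intrinsics apply), "R" (3x3) and "t" (3): a world point X has camera coordinates R X + t. Camera axes: x right, y down, z forward; pixel columns grow to the right and rows downward; lengths in m; the calibration is good to about 2 mm. A picture is of the moment at which its call begins: read the wrist's pose just before it. camera_params takes no time and is no camera call; for the wrist camera it gives the pose at the moment of the call.
- r.hand_in(): hands the job in; it is judged then, once.
The state is a dict: "clock": time; "joints": joint angles; "qvel": joint speeds; "tau": joint torques, N m; "tcp_pos": TCP position; "orientation": TCP orientation; "contact_force": force on the tool from outside, world axes, zero at the start; "moment": the same for the moment, N m; "grip_width": finger opening in m; "gripper_force": force on a finger pad.
Only numpy, scipy, OpenCV 4.12 (cv2) and the standard library are available. Lean on these libraries where they do the work, as an engineer would, in place of code of your own. Each camera call takes 0.05 s, during which the arm holds its last target. There are 200 camera calls.

TASK

A tall cardboard carton with a teal stripe stands on the bench between a green-taped bay and a red-taped bay. Without gripping or lifting it, push it low down so that it slides upright towards the green bay until its leading bottom edge is a little (about 2 to 3 cm) past the bay's near tape, then push it high up so that it topples forward and lands flat on its broad side, lying wholly within the green outline. Leave the black housing, the torch and the tape roll where they stand.

Things in the scene. Friction and masses are not known exactly. Their poses are not given: they have to be found in the camera images.
- carton: Loose cardboard carton with a teal stripe down the middle of both broad faces, 90 mm wide (its x) by 55 mm thick (its y) by 150 mm tall (its z), about 0.3 kg evenly filled. Origin at the centre of its underside, z up as it stands. Its broad faces look along its +y and -y, towards the two bays (turned up to about 0.15 rad from the bays' axis).
- carton_centre (a point): Centre of the carton, 75 mm above its underside. Pushed above 100 mm the carton topples about its leading bottom edge and falls by itself once leaned about 20 degrees.
- carton_foot (a point): Centre of the carton's underside (the same point as the carton's origin). Pushed within 20 mm of the bench the carton slides upright; pushed so with both open fingers across a broad face it also turns square to them. It is taller than fingers are long: when pushing low, lean the gripper back so that its body does not push the upper part.
- corner_a (a point): Corner of the carton's +y broad face: x = -45 mm, z = 0 (carton frame).
- corner_b (a point): Corner of the carton's +y broad face: x = +45 mm, z = 0.
- corner_c (a point): Corner of the carton's +y broad face: x = +45 mm, z = 150 mm.
- corner_d (a point): Corner of the carton's +y broad face: x = -45 mm, z = 150 mm.
- bay_green: Target bay: rectangle of green tape flat on the bench, 140 mm (its x) by 200 mm (its y) inside the 10 mm wide tape, 160 by 220 mm outside. Origin at its centre on the bench; the carton stands off one of its short ends, on its +y or its -y side.
- bay_red: The same in red tape, on the carton's other side, lying parallel to the green bay. Not to be used; empty, and nothing there obstructs.
- housing: Bystander: loose black connector housing 60 x 40 x 36 mm, origin under its centre.
- torch: Bystander: loose black torch with lime rings standing on its head, diameter 48 mm, 100 mm tall, origin under its centre.
- tape_roll: Bystander: loose yellow tape roll lying flat, diameter 80 mm, 25 mm high, origin under its centre.
Not all that is in view belongs to the job. There is more than one size of the carton; the one meant has the size given above.

How it is judged:
On the way, in this order (a step that is already met when the one before it is completed fails the run):
1. the carton, still standing, has been slid to the green bay: its leading bottom edge is on or past the near tape (angle between carton's own z axis and vertical below 0.12 rad and y of carton_foot in the frame of bay_green between -0.137 and 0.137 m and x of carton_foot in the frame of bay_green between -0.06 and 0.06 m), for 0.1 s.
2. the carton lies flat on a broad side within the green outline (angle between carton's own z axis and vertical between 1.5 and 1.64 rad and (angle between carton's own y axis and vertical below 0.08 rad or angle between carton's own y axis and vertical above 3.06 rad) and x of corner_a in the frame of bay_green between -0.08 and 0.08 m and y of corner_a in the frame of bay_green between -0.11 and 0.11 m and x of corner_b in the frame of bay_green between -0.08 and 0.08 m and y of corner_b in the frame of bay_green between -0.11 and 0.11 m and x of corner_c in the frame of bay_green between -0.08 and 0.08 m and y of corner_c in the frame of bay_green between -0.11 and 0.11 m and x of corner_d in the frame of bay_green between -0.08 and 0.08 m and y of corner_d in the frame of bay_green between -0.11 and 0.11 m), for 0.2 s.
At the end, for the whole second after the job is handed in: The carton lies flat on a broad face on the bench (within 4 degrees), at rest, all its corners within the outer edge of the green tape; the housing, torch and tape roll are within 15 mm of where they stood (all of step 2 and linear speed of carton below 0.02 m/s and height (world z) of carton_centre below 0.035 m and distance of each of housing, torch, tape_roll from where it was at the start of the episode below 0.015 m); the robot touches nothing.
It fails at once if the carton is lifted off the bench (height (world z) of carton_centre above 0.092 m).
It fails at once if the carton is leaned more than 20 degrees or tipped over before its leading bottom edge has reached the green tape (angle between carton's own z axis and vertical above 0.35 rad and not (y of carton_foot in the frame of bay_green between -0.137 and 0.137 m and x of carton_foot in the frame of bay_green between -0.06 and 0.06 m)).
It fails at once if the carton lands well outside the green outline (angle between carton's own z axis and vertical above 1.45 rad and (y of carton_centre in the frame of bay_green above 0.05 m or y of carton_centre in the frame of bay_green below -0.05 m)).
It fails at once if a bystander is moved by more than 15 mm or knocked over (distance of any of housing, torch, tape_roll from where it was at the start of the episode above 0.015 m or angle between any of housing, torch, tape_roll's own z axis and vertical above 0.4 rad).
It also fails if it takes over 42 s, if anything falls off the work surface, if the arm or the gripper's body presses on something with over 40 N, if the wrist force passes 120 N, or if a joint passes its speed limit or range.

## Working session

There is one attempt and no reset: what is moved stays moved. The work goes in short steps, Python scripts to look and compute and a shell command to move; the robot and the scene stay as the last step left them, time stands still between calls to the robot, and variables do not carry over. Pictures are saved under pics/ and viewed, at most 10 in all, crops included, and the job is handed in when it is done.

```bash
ls; mkdir -p pics; python3 - <<'E'
from bench import *
import cv2
for n in ("scene","top"):
    cv2.imwrite(f"pics/{n}0.png",grab_frame(n)[:,:,::-1])
    p=camera_params(n);print(n,p)
o=get_obs();print(o)
E
```

```text
pics
scene {'fx': 456.1268912358739, 'fy': 456.1268912358739, 'cx': 326.9086395297453, 'cy': 204.74966491509898, 'k1': -0.1134613122563482, 'R': array([[-0.82771101,  0.56066562,  0.02342108],
       [ 0.34657189,  0.54357892, -0.76446706],
       [-0.4413416 , -0.62464071, -0.6442372 ]]), 't': array([ 0.46636268, -0.130822  ,  1.26541134])}
top {'fx': 406.02151861531524, 'fy': 406.02151861531524, 'cx': 325.00284234912095, 'cy': 199.30964575572077, 'k1': -0.05080944068249814, 'R': array([[-2.70712234e-02, -9.99633483e-01, -2.21992241e-04],
       [-9.91890247e-01,  2.68891138e-02, -1.24220421e-01],
       [ 1.24180861e-01, -3.14260683e-03, -9.92254623e-01]]), 't': array([0.03130968, 0.59706086, 0.98813708])}
{'clock': 0.1, 'joints': array([ 1.04589387,  0.4777442 ,  0.02234848,  1.55628852, -0.01149178,
        1.10930802, -0.08310814]), 'qvel': array([ 3.84537830e-04, -3.42016210e-03, -4.67147870e-04, -3.57842336e-03,
       -1.86102225e-04,  9.60424353e-05,  3.96469328e-04]), 'tau': array([ 4.26997896e-03, -5.97760034e+01,  1.61333151e+00, -2.81952614e+01,
        1.28334883e-02,  4.99597445e-03, -3.17262368e-05]), 'tcp_pos': array([ 0.27304876, -0.61675629,  0.23043216]), 'orientation': array([-3.07209445e+00, -6.49678467e-01,  7.20895769e-04]), 'contact_force': array([-0.26729577,  0.87968744, -0.59072352]), 'moment': array([-0.00224078, -0.04114887,  0.0370035 ]), 'gripper_force': 0.0, 'grip_width': 0.08530951105354465}
```

View pics/top0.png

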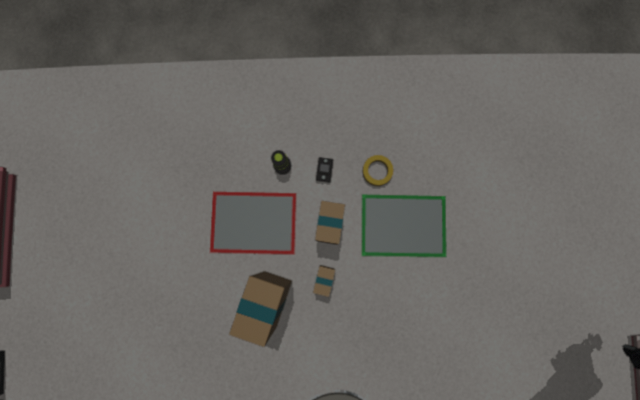

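View pics/scene0.png

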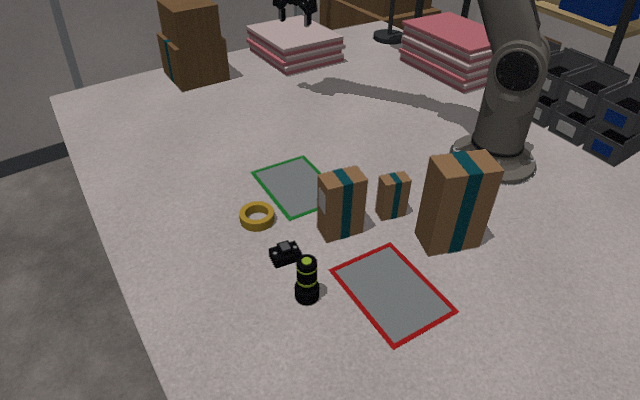

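The top view shows green bay at (403,226), red at (253,223), the mid-size carton's top at (330,222), and small and large decoys at (324,281) and (260,310). The bystanders are in the row at y≈165. The push is towards −y.

```bash
cat >h.py <<'E'
from bench import *
import cv2,numpy as np
def rays(n,px,p=None):
    p=p or camera_params(n);K=np.array([[p['fx'],0,p['cx']],[0,p['fy'],p['cy']],[0,0,1]])
    u=cv2.undistortPoints(np.float64(px).reshape(-1,1,2),K,np.array([p['k1'],0,0,0.]))[:,0]
    d=np.c_[u,np.ones(len(u))]@p['R'];return -p['R'].T@p['t'],d
def plane(n,px,z):
    c,d=rays(n,px);return c+d*((z-c[2])/d[:,2])[:,None]
def blobs(im,lo,hi,amin=60):
    m=cv2.inRange(cv2.cvtColor(im,cv2.COLOR_RGB2HSV),lo,hi)
    return [c for c in cv2.findContours(m,cv2.RETR_EXTERNAL,cv2.CHAIN_APPROX_NONE)[0] if cv2.contourArea(c)>amin]
def quad(n,c,z):
    w=plane(n,c[:,0,:],z)[:,:2];r=cv2.minAreaRect((w*1000).astype(np.float32));return r,cv2.boxPoints(r).round()
E
cat >m.py <<'E'
from h import *
im=grab_frame("top")
print("cam",rays("top",[[0,0]])[0])
for nm,lo,hi in(("green",(45,100,40),(85,255,255)),("red",(0,150,60),(5,255,255)),("yellow",(22,120,60),(32,255,255))):
    for c in blobs(im,lo,hi): r,b=quad("top",c,0);print(nm,np.round(r[0]),np.round(r[1]),round(r[2],1),b.tolist())
for c in blobs(im,(86,120,30),(105,255,255),20):
    for z in(.15,):
        r,b=quad("top",c,z);print("teal",c[:,0].mean(0),z,np.round(r[0]),np.round(r[1]),round(r[2],1),b.tolist())
m=cv2.inRange(cv2.cvtColor(im,cv2.COLOR_RGB2HSV),(8,70,80),(20,255,255))|cv2.inRange(cv2.cvtColor(im,cv2.COLOR_RGB2HSV),(86,120,30),(105,255,255))
for c in cv2.findContours(m,cv2.RETR_EXTERNAL,cv2.CHAIN_APPROX_NONE)[0]:
    if cv2.contourArea(c)>150:
        r,b=quad("top",c,.15);print("box",c[:,0].mean(0),np.round(r[0]),np.round(r[1]),round(r[2],1),b.tolist())
print("torch,housing",plane("top",[[281,168],[325,170],[378,170]],0).round(3).tolist())
E
python3 m.py
python3 - <<'E'
from h import *
# big carton height: top-front edge vs bottom in scene
c,d=rays("scene",[[431,253],[424,160],[487,243],[500,163]])
for i in(0,2):
    g=c+d[i]*(-c[2]/d[i][2]); k=np.dot(g[:2]-c[:2],d[i+1][:2])/np.dot(d[i+1][:2],d[i+1][:2]); print(g.round(3),(c+d[i+1]*k).round(3))
E
```

```text
cam [0.47035873 0.01834909 1.05465769]
green [ 529. -187.] [217. 157.] 87.6 [[445.0, -292.0], [603.0, -299.0], [612.0, -82.0], [455.0, -76.0]]
red [547. 205.] [216. 155.] 87.2 [[464.0, 101.0], [620.0, 93.0], [630.0, 308.0], [475.0, 316.0]]
yellow [ 677. -126.] [77. 78.] 42.7 [[622.0, -123.0], [675.0, -181.0], [732.0, -129.0], [679.0, -71.0]]
teal [256.75824176 311.27472527] 0.15 [341. 171.] [82. 28.] 69.9 [[314.0, 137.0], [341.0, 128.0], [369.0, 205.0], [342.0, 214.0]]
teal [323.75757576 280.93939394] 0.15 [403.  23.] [32.  8.] 74.6 [[395.0, 9.0], [403.0, 7.0], [411.0, 37.0], [403.0, 40.0]]
teal [329.96296296 221.5       ] 0.15 [533.   6.] [50. 16.] 79.0 [[521.0, -17.0], [537.0, -20.0], [546.0, 29.0], [530.0, 32.0]]
box [249.97222222 329.41666667] [303. 186.] [81. 48.] 69.9 [[267.0, 157.0], [312.0, 140.0], [340.0, 216.0], [294.0, 232.0]]
box [256.75824176 311.27472527] [341. 171.] [82. 28.] 69.9 [[314.0, 137.0], [341.0, 128.0], [369.0, 205.0], [342.0, 214.0]]
box [262.77570093 292.31775701] [382. 157.] [80. 50.] 69.7 [[345.0, 129.0], [391.0, 111.0], [419.0, 186.0], [372.0, 204.0]]
box [328.12676056 234.26760563] [505.  11.] [53. 32.] 79.0 [[484.0, -12.0], [516.0, -18.0], [526.0, 34.0], [494.0, 40.0]]
box [331.69565217 209.26086957] [561.   1.] [52. 31.] 79.6 [[541.0, -22.0], [572.0, -27.0], [581.0, 24.0], [550.0, 30.0]]
torch,housing [[0.689, 0.129, 0.0], [0.68, 0.013, 0.0], [0.677, -0.127, 0.0]]
[0.408 0.172 0.   ] [0.442 0.132 0.232]
[0.28 0.22 0.  ] [0.293 0.197 0.209]
```

```bash
python3 - <<'E'
from h import *
from scipy.spatial.transform import Rotation as R
o=get_obs();T=R.from_rotvec(o['orientation']).as_matrix();p=camera_params("wrist")
c=-p['R'].T@p['t'];print("cam in tool",T.T@(c-o['tcp_pos']),"view",T.T@p['R'][2]);print(T.round(3))
E
```

```text
cam in tool [ 0.06486389  0.00054027 -0.14255731] view [-2.58034722e-01  8.14636725e-04  9.66135300e-01]
[[ 0.914  0.405 -0.001]
 [ 0.405 -0.914  0.001]
 [-0.    -0.001 -1.   ]]
```

```bash
python3 -m jog '[{"x":0.31,"y":0.9,"z":0.2,"rz":0.45,"jaw":1},{"x":0.31,"y":0.9,"z":0.2,"rz":0.45,"jaw":1},{"x":0.31,"y":0.9,"z":0.2,"rz":0.45,"jaw":1},{"x":0.31,"y":0.9,"z":0.2,"rz":0.45,"jaw":1},{"x":0.31,"y":0.9,"rz":0.45,"jaw":1},{"x":0.31,"y":0.9,"rz":0.45,"jaw":1},{"x":0.31,"y":0.9,"rz":0.45,"jaw":1}]'; python3 -m jog '[{"x":0.31,"y":0.9,"rz":0.45,"jaw":1},{"x":0.31,"y":0.9,"rz":0.45,"jaw":1},{"x":0.31,"y":0.9,"rz":0.45,"jaw":1},{"x":0.31,"y":0.9,"rz":0.45,"jaw":1},{"x":0.31,"y":0.9,"rz":0.45,"jaw":1},{"x":0.31,"y":0.9,"rz":0.45,"jaw":1},{"rz":0.45,"jaw":1},{"jaw":1}]'
cat >s.py <<'E'
from h import *
from scipy.spatial.transform import Rotation as R
o=get_obs();T=R.from_rotvec(o['orientation']).as_matrix()
Y=np.array([.999,-.042,0]);th=np.radians(35)
b=np.array([-.042,-.999,0]);Z=np.sin(th)*b-np.cos(th)*np.array([0,0,1]);G=np.c_[np.cross(Y,Z),Y,Z]
print(o['clock'],o['tcp_pos'].round(4),o['joints'].round(2),o['contact_force'].round(1));print(T.round(3))
print("lean35 need (deg)",np.degrees(R.from_matrix(G@T.T).as_rotvec()).round(1))
g=np.array([.529,-.187,0]);p=o['tcp_pos']-g;print("tcp in bay x,y",p@Y,-p@b)
E
python3 s.py
```

```text
0.15 [ 0.2731 -0.6168  0.2306] [ 1.05  0.48  0.02  1.56 -0.01  1.11 -0.08] [ 0.1 -0.8 -0.6]
[[ 0.914  0.405 -0.001]
 [ 0.405 -0.914  0.001]
 [-0.    -0.001 -1.   ]]
lean35 need (deg) [-30.5  20.7  61.7]
tcp in bay x,y -0.23760184256407196 -0.4401489510149088validation failed for argument at $[0]...
validation failed for argument at $[0]...
```

```bash
python3 -m jog '[{"rx":0,"ry":0,"rz":0.45,"x":0.31,"y":0.9,"z":0.2,"jaw":1},{"rx":0,"ry":0,"rz":0.45,"x":0.31,"y":0.9,"z":0.2,"jaw":1},{"rx":0,"ry":0,"rz":0.45,"x":0.31,"y":0.9,"z":0.2,"jaw":1},{"rx":0,"ry":0,"rz":0.45,"x":0.31,"y":0.9,"z":0.2,"jaw":1},{"rx":0,"ry":0,"rz":0.45,"x":0.31,"y":0.9,"z":0,"jaw":1},{"rx":0,"ry":0,"rz":0.45,"x":0.31,"y":0.9,"z":0,"jaw":1}]'; python3 s.py
```

```text
clock: 0.9
tcp_pos: [0.3852, -0.2914, 0.2794]
orientation: [2.835, 1.353, 0.0]
contact_force: [-0.1, -0.2, -0.3]
grip_width: 0.0857
gripper_force: 0.0
0.9 [ 0.3852 -0.2914  0.2794] [ 0.73  0.12 -0.23  1.93  0.03  1.09 -0.19] [-0.1 -0.2 -0.3]
[[ 0.629  0.777  0.   ]
 [ 0.777 -0.629 -0.   ]
 [-0.     0.    -1.   ]]
lean35 need (deg) [-33.3  12.6  35.4]
tcp in bay x,y -0.13931959621722984 -0.11031850498194133
```

```bash
python3 -m jog '[{"rx":0,"ry":0,"rz":0.46,"x":0.31,"y":0.86,"z":0,"jaw":1},{"rx":0,"ry":0,"rz":0.46,"x":0.31,"y":0.86,"z":0,"jaw":1},{"rx":0,"ry":0,"rz":0.46,"x":0.31,"y":0.86,"z":0,"jaw":1},{"rx":0,"ry":0,"rz":0.46,"x":0.31,"y":0.86,"z":0,"jaw":1},{"rx":0,"ry":0,"rz":0.46,"x":0.31,"y":0.86,"z":0,"jaw":1},{"rx":0,"ry":0,"rz":0.46,"x":0.31,"y":0.86,"z":0,"jaw":1},{"rx":0,"ry":0,"rz":0.46,"x":0.31,"y":0.86,"z":0,"jaw":1},{"rx":0,"ry":0,"rz":0.46,"x":0.31,"y":0.86,"z":0,"jaw":1}]'; python3 s.py
```

```text
clock: 1.9
tcp_pos: [0.534, 0.121, 0.2792]
orientation: [2.263, 2.178, -0.0]
contact_force: [0.4, -0.2, 0.2]
grip_width: 0.0855
gripper_force: 0.0
1.9 [0.534  0.121  0.2792] [ 0.17  0.28 -0.61  1.77  0.18  1.14 -0.54] [ 0.4 -0.2  0.2]
[[ 0.038  0.999  0.   ]
 [ 0.999 -0.038 -0.   ]
 [-0.     0.    -1.   ]]
lean35 need (deg) [-35.    1.4  -0.2]
tcp in bay x,y -0.007922804175710948 0.3078838457133552
```

```bash
python3 -m jog '[{"rx":-0.7,"ry":0,"rz":0,"x":0.05,"y":0,"z":0,"jaw":1},{"rx":-0.7,"ry":0,"rz":0,"x":0,"y":0,"z":0,"jaw":1},{"rx":-0.7,"ry":0.1,"rz":0,"x":0,"y":0,"z":0,"jaw":1},{"rx":-0.7,"ry":0,"rz":0,"x":0,"y":0,"z":0,"jaw":1},{"rx":-0.7,"ry":0,"rz":0,"x":0,"y":0,"z":0,"jaw":1},{"rx":0,"ry":0,"rz":0,"x":0,"y":0,"z":-0.8,"jaw":1},{"rx":0,"ry":0,"rz":0,"x":0,"y":0,"z":-0.8,"jaw":1},{"rx":0,"ry":0,"rz":0,"x":0,"y":0,"z":0,"jaw":1}]'; python3 s.py; python3 - <<'E'
from h import *
cv2.imwrite("pics/s1.png",grab_frame("scene")[:,:,::-1])
E
```

```text
clock: 2.9
tcp_pos: [0.5348, 0.1182, 0.1804]
orientation: [1.909, 1.838, -0.606]
contact_force: [0.7, -0.7, 0.2]
grip_width: 0.0852
gripper_force: 0.0
2.9 [0.5348 0.1182 0.1804] [-0.24  0.56 -0.5   1.75  0.69  1.43 -1.07] [ 0.7 -0.7  0.2]
[[ 0.031  0.999 -0.022]
 [ 0.816 -0.038 -0.576]
 [-0.577  0.    -0.817]]
lean35 need (deg) [ 0.2 -0.  -0.2]
tcp in bay x,y -0.007034660663730334 0.3051783345590417
```

View pics/s1.png

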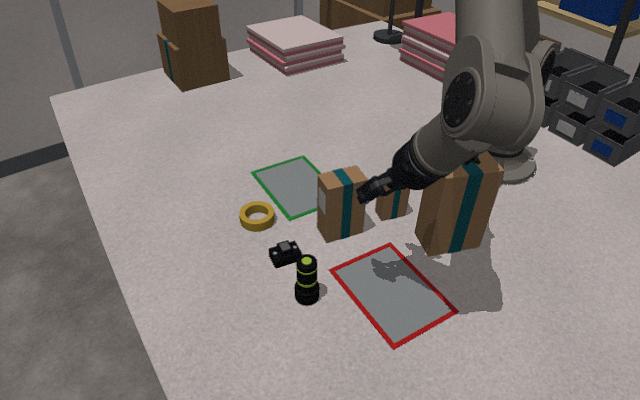

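The image shows the gripper leaning back over the red bay behind the carton. The tips are at (365,195) and clear of the carton at (342,200), and the forearm is above the big carton. I'll descend next.

```bash
python3 -m jog '[{"rx":0,"ry":0,"rz":0,"x":0,"y":0,"z":-0.6,"jaw":1},{"rx":0,"ry":0,"rz":0,"x":0,"y":0,"z":-0.6,"jaw":1},{"rx":0,"ry":0,"rz":0,"x":0,"y":0,"z":0,"jaw":1}]'; python3 s.py; python3 - <<'E'
from h import *
cv2.imwrite("pics/s2.png",grab_frame("scene")[:,:,::-1])
E
```

```text
clock: 3.32
tcp_pos: [0.5366, 0.1192, 0.1117]
orientation: [1.912, 1.836, -0.598]
contact_force: [-1.1, -0.4, 0.3]
grip_width: 0.0855
gripper_force: 0.0
3.325 [0.5366 0.1192 0.1117] [-0.26  0.65 -0.48  1.79  0.74  1.34 -1.16] [-1.1 -0.4  0.3]
[[ 0.035  0.999 -0.018]
 [ 0.818 -0.039 -0.574]
 [-0.575  0.005 -0.818]]
lean35 need (deg) [ 0.1  0.3 -0.2]
tcp in bay x,y -0.005265036248088152 0.3061943414916892
```

View pics/s2.png

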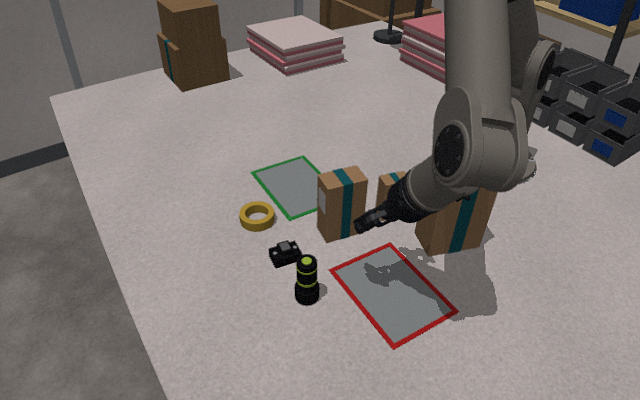

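```bash
python3 - <<'E'
from h import *
from scipy.spatial.transform import Rotation as R
o=get_obs();zt=R.from_rotvec(o['orientation']).as_matrix()[:,2];p=camera_params("scene")
for L in(.1,.2,.25,.3,.35,.4):
    X=o['tcp_pos']-zt*L;c=p['R']@X+p['t'];u=c[:2]/c[2];u=u*(1+p['k1']*(u@u));print(L,X.round(3),u*456.1+[p['cx'],p['cy']])
c,d=rays("scene",[[528,185],[480,187],[530,150]])
for dd in d:
  for z in(.2,.25,.3,.35): print(z,(c+dd*((z-c[2])/dd[2])).round(3)[:2],end=' ')
  print()
E
```

```text
0.1 [0.539 0.177 0.195] [398.25946048 206.63967301]
0.2 [0.541 0.234 0.277] [428.23850015 186.9188249 ]
0.25 [0.541 0.263 0.318] [446.10951855 175.12840302]
0.3 [0.542 0.292 0.359] [466.3809689  161.72182556]
0.35 [0.543 0.321 0.4  ] [489.5128987  146.37929331]
0.4 [0.544 0.349 0.441] [516.06137754 128.70875793]
0.2 [0.292 0.267] 0.25 [0.361 0.3  ] 0.3 [0.43  0.333] 0.35 [0.499 0.366] 
0.2 [0.377 0.221] 0.25 [0.438 0.259] 0.3 [0.499 0.296] 0.35 [0.559 0.334] 
0.2 [0.184 0.193] 0.25 [0.264 0.233] 0.3 [0.344 0.274] 0.35 [0.424 0.314]
```

```bash
python3 -m jog '[{"rx":0.2,"ry":0.3,"rz":0,"x":0.06,"y":0,"z":0,"jaw":0.2},{"rx":0.2,"ry":0.3,"rz":0,"x":0.06,"y":0,"z":0,"jaw":0.2},{"rx":0,"ry":0,"rz":0,"x":0,"y":0,"z":-0.5,"jaw":0.2},{"rx":0,"ry":0,"rz":0,"x":0,"y":0,"z":-0.5,"jaw":0.2},{"rx":0,"ry":0,"rz":0,"x":0,"y":0,"z":-0.5,"jaw":0.2},{"rx":0,"ry":0,"rz":0,"x":0,"y":0,"z":0,"jaw":0.2}]'; python3 s.py; python3 - <<'E'
from h import *
cv2.imwrite("pics/s3.png",np.vstack([grab_frame("scene")[100:300,:,::-1],grab_frame("top")[100:400,:,::-1]]))
E
```

```text
clock: 4.12
tcp_pos: [0.5443, 0.1195, 0.0222]
orientation: [1.959, 1.945, -0.652]
contact_force: [-0.1, 0.8, -0.5]
grip_width: 0.0511
gripper_force: 0.0
4.125 [0.5443 0.1195 0.0222] [-0.22  0.8  -0.47  1.75  0.74  1.25 -1.1 ] [-0.1  0.8 -0.5]
[[-0.022  0.994 -0.104]
 [ 0.856 -0.035 -0.515]
 [-0.516 -0.1   -0.851]]
lean35 need (deg) [-4.  -5.6 -0.2]
tcp in bay x,y 0.0023982465880910053 0.30684872308334177
```

View pics/s3.png

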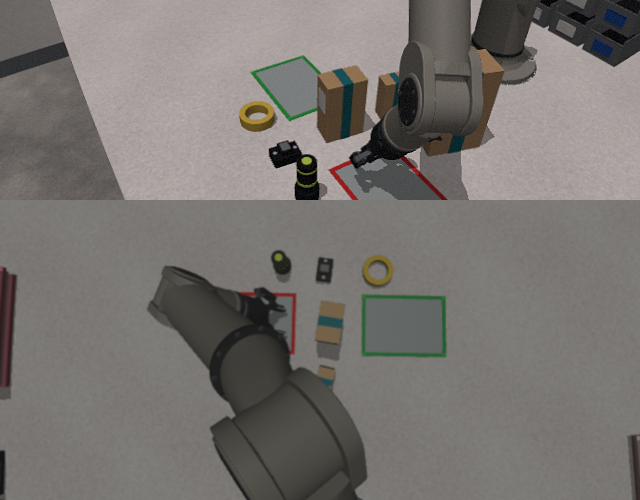

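```bash
python3 -m jog '[{"rx":0,"ry":0,"rz":0,"x":0,"y":-0.4,"z":-0.13,"jaw":0.2},{"rx":0,"ry":0,"rz":0,"x":-0.02,"y":-0.4,"z":-0.13,"jaw":0.2},{"rx":0,"ry":0,"rz":0,"x":-0.02,"y":-0.2,"z":0,"jaw":0.2},{"rx":0,"ry":0,"rz":0,"x":-0.01,"y":-0.15,"z":0,"jaw":0.2},{"rx":0,"ry":0,"rz":0,"x":-0.01,"y":-0.15,"z":0,"jaw":0.2},{"rx":0,"ry":0,"rz":0,"x":-0.01,"y":-0.15,"z":0,"jaw":0.2},{"rx":0,"ry":0,"rz":0,"x":-0.01,"y":-0.15,"z":0,"jaw":0.2},{"rx":0,"ry":0,"rz":0,"x":0,"y":0,"z":0,"jaw":0.2}]'; python3 s.py; cat >v.py <<'E'
import sys
from h import *
a=grab_frame("scene")[100:300,150:550,::-1];b=grab_frame("top")[150:300,200:500,::-1]
cv2.imwrite(f"pics/{sys.argv[1]}.png",np.vstack([cv2.resize(a,(600,300)),cv2.resize(b,(600,300))]))
E
python3 v.py s4
```

```text
clock: 5.22
tcp_pos: [0.539, 0.0225, 0.0058]
orientation: [1.959, 1.944, -0.653]
contact_force: [-0.0, 0.7, 0.1]
grip_width: 0.0514
gripper_force: 0.0
5.225 [0.539  0.0225 0.0058] [-0.1   0.77 -0.43  1.86  0.81  1.14 -1.06] [-0.   0.7  0.1]
[[-0.021  0.994 -0.105]
 [ 0.856 -0.036 -0.516]
 [-0.517 -0.1   -0.85 ]]
lean35 need (deg) [-3.9 -5.6 -0.1]
tcp in bay x,y 0.0012263368154619082 0.20972036475109926
```

View pics/s4.png

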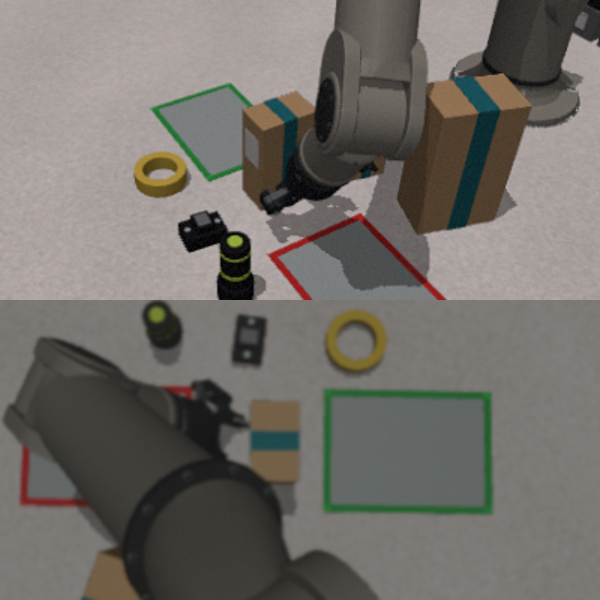

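```bash
python3 m.py | grep -E "green|teal|box|torch"
```

```text
green [ 529. -187.] [217. 157.] 87.5 [[446.0, -292.0], [603.0, -299.0], [612.0, -82.0], [455.0, -76.0]]
teal [256.05747126 310.50574713] 0.15 [341. 170.] [83. 29.] 69.8 [[313.0, 136.0], [340.0, 126.0], [369.0, 204.0], [342.0, 214.0]]
teal [337.         219.89285714] 0.15 [537. -10.] [49. 16.] 88.4 [[529.0, -34.0], [545.0, -35.0], [546.0, 14.0], [530.0, 15.0]]
box [248.17475728 329.7184466 ] [303. 187.] [80. 48.] 70.8 [[267.0, 157.0], [313.0, 141.0], [339.0, 216.0], [294.0, 232.0]]
box [256.05747126 310.50574713] [341. 170.] [83. 29.] 69.8 [[313.0, 136.0], [340.0, 126.0], [369.0, 204.0], [342.0, 214.0]]
box [258.30107527 293.86021505] [382. 157.] [80. 50.] 69.7 [[345.0, 128.0], [392.0, 111.0], [419.0, 186.0], [373.0, 204.0]]
box [337.84615385 232.16923077] [507.  -9.] [49. 31.] 88.4 [[491.0, -33.0], [522.0, -34.0], [524.0, 15.0], [493.0, 16.0]]
box [337.  207.5] [564. -11.] [49. 29.] 88.4 [[549.0, -35.0], [578.0, -36.0], [580.0, 13.0], [550.0, 14.0]]
torch,housing [[0.689, 0.129, 0.0], [0.68, 0.013, 0.0], [0.677, -0.127, 0.0]]
```

The image shows the carton upright and squared against the fingers (88.4° against the bay's 87.5°), with its centre about 177 mm from the bay centre. I'll push 65 mm more.

```bash
python3 -m jog '[{"rx":0,"ry":0,"rz":0,"x":0,"y":-0.1,"z":0,"jaw":0.2},{"rx":0,"ry":0,"rz":0,"x":-0.01,"y":-0.15,"z":0,"jaw":0.2},{"rx":0,"ry":0,"rz":0,"x":-0.01,"y":-0.2,"z":0,"jaw":0.2},{"rx":0,"ry":0,"rz":0,"x":-0.01,"y":-0.2,"z":0,"jaw":0.2},{"rx":0,"ry":0,"rz":0,"x":-0.01,"y":-0.2,"z":0,"jaw":0.2},{"rx":0,"ry":0,"rz":0,"x":-0.01,"y":-0.15,"z":0,"jaw":0.2},{"rx":0,"ry":0,"rz":0,"x":0,"y":-0.08,"z":0,"jaw":0.2},{"rx":0,"ry":0,"rz":0,"x":0,"y":0,"z":0,"jaw":0.2}]'; python3 s.py;  python3 m.py | grep -E "teal|box"
```

```text
clock: 6.38
tcp_pos: [0.536, -0.0418, 0.0058]
orientation: [1.959, 1.944, -0.652]
contact_force: [-0.3, 0.1, -0.7]
grip_width: 0.0509
gripper_force: 0.0
6.375 [ 0.536  -0.0418  0.0058] [-0.02  0.75 -0.4   1.91  0.85  1.08 -1.  ] [-0.3  0.1 -0.7]
[[-0.021  0.994 -0.104]
 [ 0.856 -0.036 -0.516]
 [-0.516 -0.1   -0.85 ]]
lean35 need (deg) [-3.9 -5.6 -0.2]
tcp in bay x,y 0.0009328011307880717 0.14534527796614913
teal [256.97826087 311.26086957] 0.15 [341. 171.] [82. 28.] 69.9 [[314.0, 137.0], [341.0, 128.0], [369.0, 205.0], [342.0, 214.0]]
teal [365.19672131 220.55737705] 0.15 [534. -73.] [54. 16.] 88.4 [[525.0, -99.0], [541.0, -100.0], [542.0, -46.0], [526.0, -45.0]]
box [250.2293578  329.37614679] [303. 186.] [81. 48.] 70.3 [[267.0, 156.0], [312.0, 140.0], [340.0, 216.0], [294.0, 232.0]]
box [256.97826087 311.26086957] [341. 171.] [82. 28.] 69.9 [[314.0, 137.0], [341.0, 128.0], [369.0, 205.0], [342.0, 214.0]]
box [262.8317757  292.21495327] [382. 157.] [81. 51.] 69.8 [[345.0, 128.0], [392.0, 110.0], [420.0, 186.0], [372.0, 204.0]]
box [365.82857143 232.98571429] [506. -73.] [51. 31.] 88.0 [[489.0, -98.0], [520.0, -99.0], [522.0, -47.0], [491.0, -46.0]]
box [365.19672131 220.55737705] [534. -73.] [54. 16.] 88.4 [[525.0, -99.0], [541.0, -100.0], [542.0, -46.0], [526.0, -45.0]]
box [365.5        208.41666667] [562. -75.] [52. 32.] 88.4 [[545.0, -100.0], [577.0, -101.0], [578.0, -49.0], [546.0, -48.0]]
```

```bash
python3 -m jog '[{"rx":0,"ry":0,"rz":0,"x":0,"y":0.3,"z":0,"jaw":0.2},{"rx":0,"ry":0,"rz":0,"x":0,"y":0.3,"z":0.2,"jaw":0.2},{"rx":0,"ry":0,"rz":0,"x":0,"y":0,"z":0.8,"jaw":0.2},{"rx":0,"ry":0,"rz":0,"x":0,"y":0,"z":0.8,"jaw":0.2},{"rx":0,"ry":0,"rz":0,"x":0,"y":0,"z":0,"jaw":0.2}]'; python3 s.py; python3 v.py s5; python3 m.py | grep -E "teal"
```

```text
clock: 7.05
tcp_pos: [0.5385, -0.0021, 0.1177]
orientation: [1.958, 1.945, -0.641]
contact_force: [-0.8, 0.8, -0.1]
grip_width: 0.0509
gripper_force: 0.0
7.05 [ 0.5385 -0.0021  0.1177] [-0.03  0.59 -0.47  1.86  0.72  1.25 -0.9 ] [-0.8  0.8 -0.1]
[[-0.02   0.995 -0.097]
 [ 0.858 -0.033 -0.513]
 [-0.514 -0.093 -0.853]]
lean35 need (deg) [-4.1 -5.2 -0.3]
tcp in bay x,y 0.0016997867466707268 0.18507546453526844
teal [255.53488372 311.3255814 ] 0.15 [342. 171.] [81. 28.] 69.9 [[314.0, 138.0], [341.0, 128.0], [369.0, 204.0], [342.0, 214.0]]
teal [365.03333333 220.61666667] 0.15 [534. -73.] [54. 16.] 88.4 [[525.0, -99.0], [541.0, -100.0], [542.0, -46.0], [526.0, -45.0]]
```

View pics/s5.png

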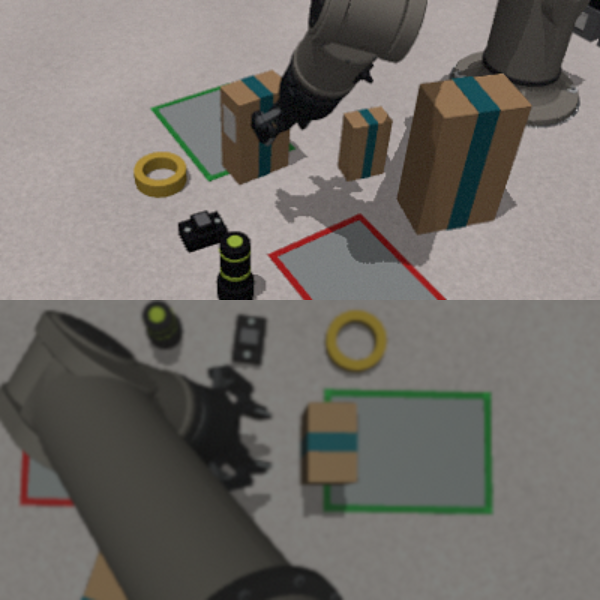

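The carton stands upright with its leading edge about 24 mm past the near tape, and the fingers are behind its upper part. I'll do the topple push next.

```bash
python3 -m jog '[{"rx":0,"ry":0,"rz":0,"x":-0.01,"y":-0.4,"z":0,"jaw":0.2},{"rx":0,"ry":0,"rz":0,"x":-0.01,"y":-0.2,"z":0,"jaw":0.2},{"rx":0,"ry":0,"rz":0,"x":-0.01,"y":-0.15,"z":0,"jaw":0.2},{"rx":0,"ry":0,"rz":0,"x":-0.01,"y":-0.2,"z":0,"jaw":0.2},{"rx":0,"ry":0,"rz":0,"x":-0.01,"y":-0.2,"z":0,"jaw":0.2},{"rx":0,"ry":0,"rz":0,"x":-0.01,"y":-0.2,"z":0,"jaw":0.2},{"rx":0,"ry":0,"rz":0,"x":-0.01,"y":-0.2,"z":0,"jaw":0.2},{"rx":0,"ry":0,"rz":0,"x":-0.01,"y":-0.2,"z":0,"jaw":0.2}]';  python3 -m jog '[{"rx":0,"ry":0,"rz":0,"x":0,"y":0,"z":0,"jaw":0.2},{"rx":0,"ry":0,"rz":0,"x":0,"y":0,"z":0,"jaw":0.2},{"rx":0,"ry":0,"rz":0,"x":0,"y":0,"z":0,"jaw":0.2}]'; python3 v.py s6
```

```text
clock: 8.2
tcp_pos: [0.5312, -0.1111, 0.1137]
orientation: [1.959, 1.945, -0.652]
contact_force: [-0.2, -0.2, -0.2]
grip_width: 0.0512
gripper_force: 0.0
clock: 8.57
tcp_pos: [0.5314, -0.1096, 0.1137]
orientation: [1.958, 1.946, -0.651]
contact_force: [0.2, -0.7, 0.1]
grip_width: 0.0512
gripper_force: 0.0
```

View pics/s6.png

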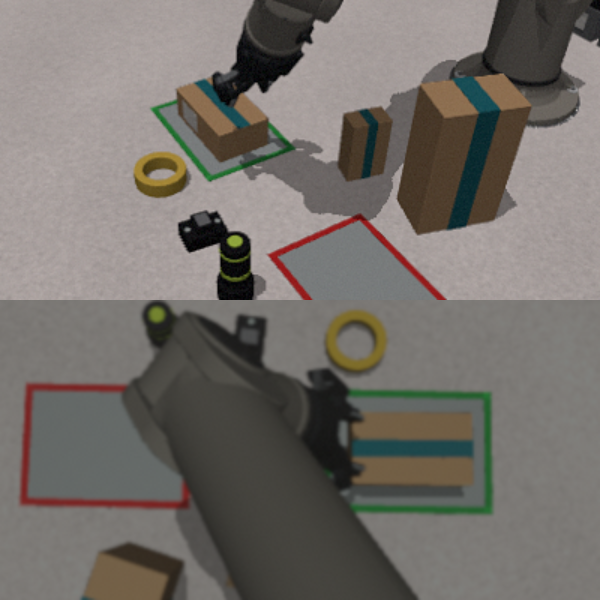

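The carton lies flat in the green bay, spanning roughly (350–473, 412–485) in the top crop. I'll retreat up and back, then check.

```bash
python3 -m jog '[{"rx":0,"ry":0,"rz":0,"x":0,"y":0.2,"z":0.8,"jaw":0.2},{"rx":0,"ry":0,"rz":0,"x":0,"y":0.6,"z":0.7,"jaw":0.2},{"rx":0,"ry":0,"rz":0,"x":0,"y":0.6,"z":0.7,"jaw":0.2},{"rx":0,"ry":0,"rz":0,"x":0,"y":0.6,"z":0,"jaw":0.2},{"rx":0,"ry":0,"rz":0,"x":0,"y":0,"z":0,"jaw":0.2}]'; python3 - <<'E'
from h import *
im=grab_frame("top");h=cv2.cvtColor(im,cv2.COLOR_RGB2HSV)
m=cv2.inRange(h,(8,70,80),(20,255,255))|cv2.inRange(h,(86,120,30),(105,255,255))
m[:, :345]=0
m=cv2.morphologyEx(m,cv2.MORPH_CLOSE,np.ones((5,5)))
for c in cv2.findContours(m,0,1)[0]:
    if cv2.contourArea(c)>300: print(quad("top",c,.055))
for c in blobs(im,(45,100,40),(85,255,255)): print("green",quad("top",c,0))
for c in blobs(im,(22,120,60),(32,255,255)): print("yellow",quad("top",c,0)[0])
E
```

```text
clock: 9.3
tcp_pos: [0.5315, 0.0137, 0.2461]
orientation: [1.954, 1.951, -0.647]
contact_force: [-0.4, -0.5, -0.6]
grip_width: 0.0516
gripper_force: 0.0
(((528.8583984375, -182.28431701660156), (146.98800659179688, 89.53569030761719), 87.62506103515625), array([[ 481., -254.],
       [ 571., -258.],
       [ 577., -111.],
       [ 487., -107.]], dtype=float32))
green (((528.837646484375, -187.410888671875), (217.0848846435547, 156.87921142578125), 87.54515838623047), array([[ 446., -292.],
       [ 603., -299.],
       [ 612.,  -82.],
       [ 455.,  -76.]], dtype=float32))
yellow ((676.89697265625, -125.92367553710938), (76.89398193359375, 78.1490249633789), 42.705814361572266)
```

The carton measures 147×90 mm, centred within 5 mm of the bay's centre, and is well inside the outline.

```bash
python3 -c "
from bench import r
print(r.hand_in())"
```

```text
the job is handed in; nothing more can be done
None
```

I handed in the job with the carton lying flat on its broad side inside the green outline, centred within about 5 mm of the bay's centre; the tape roll measured unmoved, the robot was never near the housing or torch, and the hand-in returned no verdict.

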